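Catch a feed roller rolling down the bench chute

ROBOT

A 6-joint arm with a two-finger parallel gripper is mounted at the origin on the work surface. World frame = base frame: x ahead of the robot, y to its left, z up, the work surface at z = 0. Lengths are in m, angles in rad, forces in N, time in s.
With the tool pointing down it reaches from about 0.35 to 0.925 m from the base axis. Payload 6.4 kg.
Tool frame: the origin (TCP) lies at the very end of the fingers, on their centre line; the grasp point (between the pads) lies 19 mm behind it; z points along the fingers, y is the line along which they close (so a half turn about z gives the same grasp; the last joint's range is limited). The gripper opens to 85 mm and grips with 20 to 120 N. Pads are 22 mm wide; open, the fingers measure 114 mm over their backs; the gripper's body (76 mm by 85 mm) begins 54 mm behind the grasp point. The pads swing forward as they close: fully open they stand 13 mm farther back than shut.
Start: joints at [-1.41, 0.245, 1.558, -0, 1.339, -0.174], TCP at [0.214, -0.614, 0.231] pointing down, gripper open.
Joint ranges: [-3.13, 3.13], [-1.02, 2.26], [0.13, 2.54], [-0.95, 4.09], [0.21, 2.88], [-2.74, 2.74]. Speed limits (rad/s): [2.57, 2.57, 3.14, 3.14, 3.14, 3.14].

INTERFACE

Orientations are given as a unit quaternion [w, x, y, z].
In Python, from station import sense, snapshot, job_done gives the robot as it stands. The module is installed in compiled form; this text tells all that it offers.
- The arm moves only by the shell command python3 -m pendant 'ROWS' [OPENING] [FORCE]. ROWS is JSON, a list of rows, each a list of 4 numbers: the shift along the world's x, y, z in mm, then the turn about the world's z in rad. In form: [[tx, ty, tz, yaw], ...]. A call has 1 to 20 rows; each row is the pose to reach, as a shift and turn from the pose commanded when the call began; what a row does not reach only later rows make up. A row lasts 1/12 s, in which the tool goes at most 41.7 mm and 7.16 degrees, less where a joint would pass 70% of its speed; a pose out of reach is approached as far as the arm can. A call with a gripper value outside its range is refused whole. OPENING is the closure, from 0 (fully open) to 1 (shut), set as the call begins (- or left out, the last holds). The fingers move at their own pace and stop on an object; FORCE is the grip in N (left out, the last holds). Time passes only in rows, so rows that repeat a pose let the fingers close. It gives the time, the measured TCP pose, the force, the opening and the grip force at its end, in the units of the state.
- sense(): the state, without advancing time (a new reading comes with each control period).
- snapshot(name): name is "side" or "top"; returns a dict with "image" (400x640x3 uint8, red, green, blue), "vertical_fov" (degrees; the focal length in pixels is half the picture's height over the tangent of half this angle, whatever the lens; pixels are square), "cx", "cy" (the principal point, pixels), "dist" ([k1, k2, p1, p2, k3] as OpenCV has them; the pictures are not rectified), "cam_to_world" (4x4, takes a point from camera to world coordinates). Camera axes: x right, y down, z forward; pixel columns grow to the right and rows downward; lengths in m; the calibration is good to about 2 mm. A picture is of the moment at which its call begins. There is no depth.
- job_done(): hands the job in; it is judged then, once.
The state is a dict: "time": time; "q": joint angles; "qd": joint speeds; "joint_efforts": joint torques, N m; "tcp_pos": TCP position; "eef_rot": TCP orientation; "wrist_force": force on the tool from outside, world axes, zero at the start; "moment": the same for the moment, N m; "width": finger opening in m; "grasp_force": force on a finger pad.
Only numpy, scipy, OpenCV 4.12 (cv2) and the standard library are available. Lean on these libraries where they do the work, as an engineer would, in place of code of your own. Each camera call takes 0.05 s, during which the arm holds its last target. There are 200 camera calls.

TASK

Press the chute's gate pedal down so that the feed roller is let go, and let it roll by itself past the middle of the chute. Catch it in the lower half with the fingers in its way and moving along with it, slow it down evenly over about ten centimetres instead of stopping it dead, and keep it still for two seconds well short of the end stop; then let it down slowly against the end stop and take the hand away. Do not squeeze or lift the roller, and leave the other things on the bench alone.

Things in the scene. Friction and masses are not known exactly. Their poses are not given: they have to be found in the camera images.
- chute: Aluminium chute, fixed, 700 mm long; channel 90 mm wide between walls that rise 30 mm above its floor, open above. Origin: on the bench under its middle. y: along the chute, uphill; x: across, to the pedal side; z up. Floor height over the bench = 55 mm + 0.046 * y, so it falls towards -y. A thin dark line over the floor marks the middle, y = 0; the lower half is y < 0.
- roller: Black rubber roller with aluminium ends, diameter 50, length 84 mm, 0.6 kg, across the channel; origin at its centre, x along its axis. Starts at chute y = 239 mm. Let go, it gains about 0.13 m/s2, passes the middle some 2 s later at 0.24 m/s and would reach the end at 0.37. It bears 15 N: meet it at under 0.1 m/s relative speed, brake at 0.3 to 0.5 m/s2; no touch in the upper half.
- end_stop: Black rubber bar across the low end of the channel, 18 mm high (fingertips 20 to 25 mm above the floor pass over it). Origin: at the foot of its uphill face, which is at chute y = -300 mm. The roller rests against it with its centre at chute y = -277 mm. The roller may meet it with at most 15 N (below 0.1 m/s).
- gate (a joint): Turn of the gate shaft, rad: 0 shut (start), 1.0 end of travel. The shaft, 12 mm thick, runs along the chute at x = 65 mm, 60 mm above the floor, y = -180 to 280 mm. Its blade stands in the channel below the roller; pressing the pedal swings it up, it clears the roller at about 0.65. It stays where it is left (friction 0.12 N m, 2 N at the pedal; no spring).
- pedal_top (a point): Middle of the top of the black pedal plate (36 x 44 mm, 10 mm thick) on an arm of 75 mm on the gate shaft, beside the lower half of the chute at chute x = 130 mm, y = -120 mm. At gate 0 the arm rises outward at 0.5 rad above level; press it down from above and it ends 0.5 rad below level, about 70 mm lower.
- red_tray: Bystander: empty red plastic tray, 120 x 200 x 60 mm, origin at the centre of its underside. Leave alone.
- spray_can: Bystander: white can, diameter 60 mm, 170 mm high, origin at the centre of its underside. Leave alone.
- driver: Bystander: screwdriver with red handle lying on the bench. Leave alone.
Not all that is in view belongs to the job. Of the things like the roller, leave any that is orange; of the rest the smaller one is meant.

How it is judged:
By the outcome, as a careful person would: the job done as asked, in the order asked, and still so for the second after the job is handed in, with the robot touching nothing.
It also fails if it takes over 35 s, if anything falls off the work surface, if the arm or the gripper's body presses on something with over 40 N, if the wrist force passes 120 N, or if a joint passes its speed limit or range.

## Working session

There is one attempt and no reset: what is moved stays moved. The work goes in short steps, Python scripts to look and compute and a shell command to move; the robot and the scene stay as the last step left them, time stands still between calls to the robot, and variables do not carry over. Pictures are saved under pics/ and viewed, at most 10 in all, crops included, and the job is handed in when it is done.

```bash
mkdir -p pics; cat > h.py <<'E'
import numpy as np, cv2
from station import sense, snapshot
def K(s):
    f=s["image"].shape[0]/2/np.tan(np.radians(s["vertical_fov"])/2)
    return np.array([[f,0,s["cx"]],[0,f,s["cy"]],[0,0,1.]])
def ray(s,px):
    p=cv2.undistortPoints(np.array(px,float).reshape(-1,1,2),K(s),np.array(s["dist"],float)).reshape(-1,2)
    T=np.array(s["cam_to_world"]); d=np.c_[p,np.ones(len(p))]@T[:3,:3].T
    return T[:3,3],d/np.linalg.norm(d,axis=1)[:,None]
def onz(s,px,z):
    o,d=ray(s,px); return o+d*((z-o[2])/d[:,2])[:,None]
def tri(s1,p1,s2,p2):
    A=np.zeros((3,3));b=np.zeros(3);R=[]
    for s,p in((s1,p1),(s2,p2)):
        o,d=ray(s,[p]);M=np.eye(3)-np.outer(d[0],d[0]);A+=M;b+=M@o;R.append((o,M))
    x=np.linalg.solve(A,b); return x,[np.linalg.norm(M@(x-o)) for o,M in R]
def proj(s,X):
    T=np.linalg.inv(np.array(s["cam_to_world"]))
    return cv2.projectPoints(np.array(X,float).reshape(-1,1,3),cv2.Rodrigues(T[:3,:3])[0],T[:3,3],K(s),np.array(s["dist"],float))[0].reshape(-1,2)
def save(s,n): cv2.imwrite(n,s["image"][:,:,::-1])
E
python3 - <<'E'
from h import *
import pickle
S={n:snapshot(n) for n in("top","side")}
pickle.dump(S,open("s0.pkl","wb"))
for n,s in S.items(): save(s,f"pics/{n}0.png"); print(n,np.round(s["cam_to_world"],3).tolist(),s["vertical_fov"])
x=sense();print(x["time"],x["tcp_pos"],x["eef_rot"],x["width"])
E
```

```text
top [[-0.024, -0.994, 0.106, 0.402], [-1.0, 0.024, -0.005, 0.086], [0.003, -0.106, -0.994, 1.405], [0.0, 0.0, 0.0, 1.0]] 42.229235341607634
side [[-0.986, -0.083, 0.145, 0.329], [-0.167, 0.489, -0.856, 1.13], [-0.0, -0.868, -0.496, 0.738], [0.0, 0.0, 0.0, 1.0]] 52.56536600156534
0.1 [ 0.21350771 -0.61339092  0.2302855 ] [-8.79401242e-04  9.86018981e-01  1.66630718e-01  1.07382088e-05] 0.08552182297416243
```

View pics/top0.png

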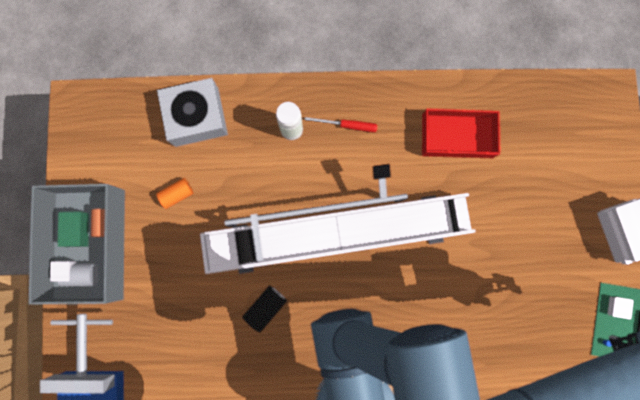

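View pics/side0.png

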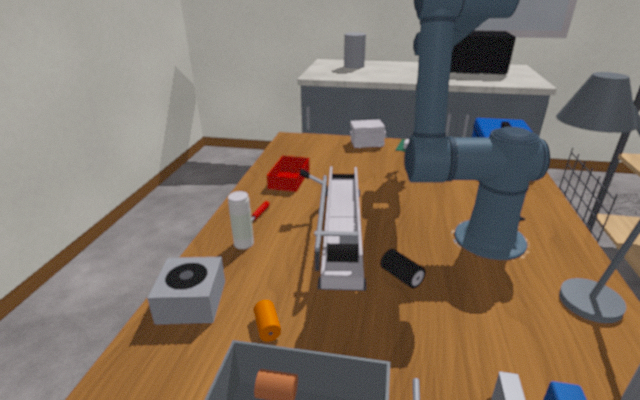

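Top view: there are three roller-like things. One is orange at (173,192), to be left alone. One is black, lying on the bench at (265,308). One is black, in the chute at (246,247), behind the blade. The one in the chute should be the one meant, since it is the smaller black one and sits upstream of the gate. The pedal is at (382,172), the end stop at about (452,214) and the mid line at (338,231). An enlarged crop will confirm it.

```bash
python3 - <<'E'
from h import *
import pickle
S=pickle.load(open("s0.pkl","rb"))
a=S["top"]["image"][150:340,190:480]; b=S["side"]["image"][160:300,290:440]
cv2.imwrite("pics/c_top.png",cv2.resize(a,None,fx=2.75,fy=2.75,interpolation=cv2.INTER_CUBIC)[:,:,::-1])
cv2.imwrite("pics/c_side.png",cv2.resize(b,None,fx=4,fy=4,interpolation=cv2.INTER_CUBIC)[:,:,::-1])
E
```

```text
(no output)
```

View pics/c_top.png

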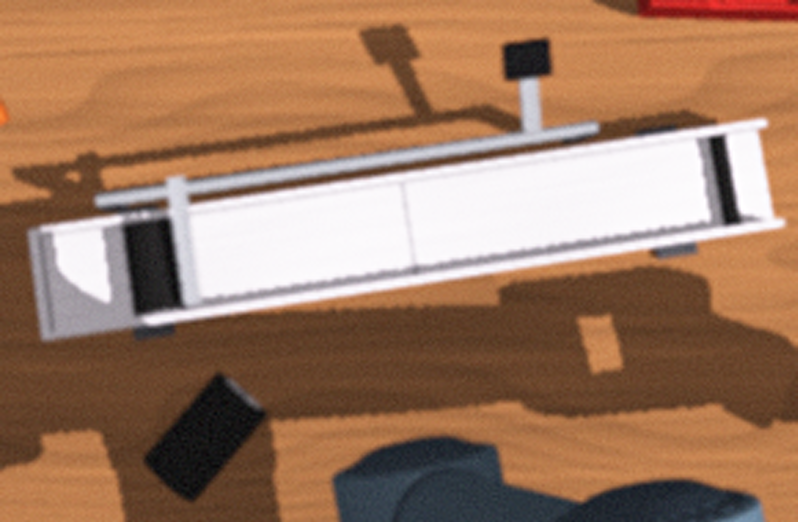

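View pics/c_side.png

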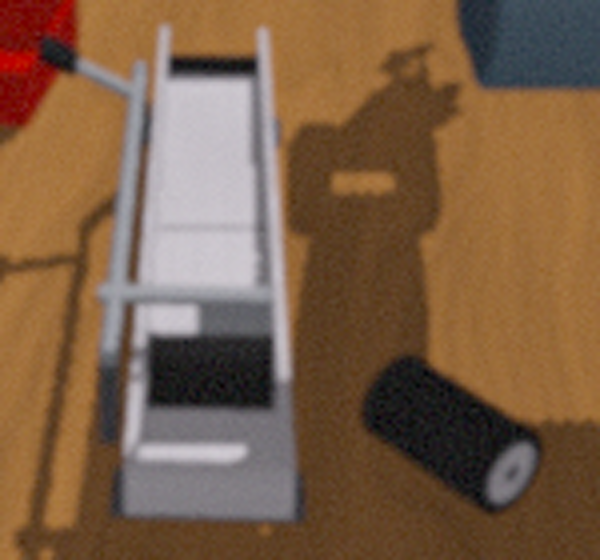

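The object in the chute is the smaller black roller, against the blade: top crop (152,268) = px (245,247). The black one on the bench is thicker and longer, so it is a decoy. Next, chute pose and pedal.

```bash
python3 - <<'E'
from h import *
import pickle
from scipy.optimize import least_squares
S=pickle.load(open("s0.pkl","rb")); t,s=S["top"],S["side"]
T=lambda u,v:(190+u/2.75-.3,150+v/2.75-.3); D=lambda u,v:(290+u/4-.4,160+v/4-.4)
P={"wallP":(T(765,123),D(164,28)),"wallR":(T(783,224),D(263,30)),"midP":(T(404,184),D(160,226)),"midR":(T(416,270),D(268,226)),
"pedal":(T(526,58),D(58,52)),"shaftlow":(T(598,128),D(139,65)),"shaft_up":(T(97,201),D(108,440))}
for k,(a,b) in P.items():
    x,r=tri(t,a,s,b); print(k,np.round(x*1000).tolist(),np.round(np.array(r)*1000,1))
# chute frame points (m) with px in both views, fit xy,yaw,z
fl=lambda y:.055+.046*y
M=[((.045,0,fl(0)),"midP","s"),((-.045,0,fl(0)),"midR","ts"),((.047,-.35,fl(-.35)+.03),"wallP","ts"),((-.047,-.35,fl(-.35)+.03),"wallR","ts"),
((.065,-.18,fl(-.18)+.06),"shaftlow","ts"),((.065,.28,fl(.28)+.06),"shaft_up","t")]
c,sn=np.cos,np.sin
def W(p,X): 
    X=np.asarray(X);R=np.array([[c(p[2]),-sn(p[2])],[sn(p[2]),c(p[2])]])
    return np.r_[R@X[:2]+p[:2],X[2]+p[3]]
def f(p):
    r=[]
    for X,k,v in M:
        for q in v: r+=list(proj(S["top" if q=="t" else "side"],W(p,X))[0]-P[k][q=="s"])
    return np.array(r)
g=least_squares(f,[.33,.04,.1,0],loss="soft_l1"); p=g.x
print("pose",p,np.round(f(p),1))
np.save("pose.npy",p)
ped=(.065+.075*c(.5),-.12,fl(-.12)+.06+.075*sn(.5))
print("pedal pred",W(p,ped))
for y in(.239,0,-.12,-.277): print(y,W(p,(0,y,fl(y))))
E
```

```text
wallP [556.0, -306.0, 67.0] [1.6 1.6]
wallR [459.0, -319.0, 67.0] [1.6 1.6]
midP [505.0, 39.0, 54.0] [0.3 0.3]
midR [422.0, 30.0, 57.0] [2.3 2.3]
pedal [609.0, -70.0, 148.0] [0.6 0.6]
shaftlow [551.0, -139.0, 108.0] [2.2 2.2]
shaft_up [493.0, 328.0, 70.0] [1.8 1.8]
pose [ 0.46316264  0.03353372  0.12653796 -0.00083739] [-0.9 -0.   0.7  2.   0.3  0.6  0.6  0.1  1.  -0.3  0.4 -1.2  0.1 -0.4
 -1.1 -0.5  0.7  0.8 -0.7 -0.4]
pedal pred [ 0.60807947 -0.06899746  0.14459953]
0.239 [0.43300071 0.27062285 0.06515661]
0 [0.46316264 0.03353372 0.05416261]
-0.12 [ 0.47830671 -0.08550685  0.04864261]
-0.277 [ 0.49812019 -0.2412516   0.04142061]
```

```bash
python3 -m pendant '[[3,4,0,0.01],[9,12,0,0.03],[18,25,0,0.06],[29,40,0,0.10],[40,55,0,0.14],[51,70,0,0.18],[62,85,0,0.21],[73,101,0,0.25],[84,116,0,0.29],[95,131,0,0.33],[106,146,0,0.37],[117,161,0,0.40],[128,176,0,0.44],[139,191,0,0.48],[150,207,0,0.52],[161,222,0,0.56],[172,237,0,0.59],[183,252,0,0.63],[194,267,0,0.67],[205,282,0,0.71]]' 1 20
python3 -m pendant '[[11,15,-2,0.04],[22,30,-5,0.08],[33,45,-8,0.11],[44,61,-11,0.15],[55,76,-15,0.19],[66,91,-18,0.23],[77,106,-22,0.27],[88,121,-26,0.30],[99,136,-30,0.34],[110,151,-34,0.38],[121,167,-38,0.42],[132,182,-42,0.46],[143,197,-46,0.49],[154,212,-50,0.53],[165,227,-53,0.57],[174,239,-56,0.60],[182,251,-58,0.63],[187,258,-59,0.645],[190,262,-60,0.652],[190,262,-60,0.652]]'
python3 - <<'E'
from h import *
S={n:snapshot(n) for n in("top","side")}; x=sense(); print(x["tcp_pos"],x["eef_rot"],x["q"],x["wrist_force"],x["width"])
im=np.vstack([S["top"]["image"][100:300,150:500],S["side"]["image"][100:300,200:550]])
cv2.imwrite("pics/p1.png",cv2.resize(im,None,fx=1.5,fy=1.5)[:,:,::-1])
E
```

```text
time: 1.77
tcp_pos: [0.4193, -0.3299, 0.2314]
eef_rot: [0.0, 0.866, 0.501, 0.0]
wrist_force: [0.3, 0.2, -0.2]
width: 0.0001
grasp_force: 0.0
time: 3.43
tcp_pos: [0.6089, -0.0692, 0.1712]
eef_rot: [-0.0, 0.661, 0.751, -0.0]
wrist_force: [0.4, 0.9, -0.1]
width: -0.0001
grasp_force: 0.0
[ 0.60848709 -0.07021303  0.17137248] [ 6.11195334e-05  6.61318139e-01  7.50105527e-01 -1.19264787e-04] [-2.99649208e-01  2.17936709e-01  1.70397538e+00 -2.85077878e-04
  1.21966701e+00 -4.25198118e-01] [ 0.23062068 -1.1624132  -0.0573823 ] 7.879741846757006e-05
```

View pics/p1.png

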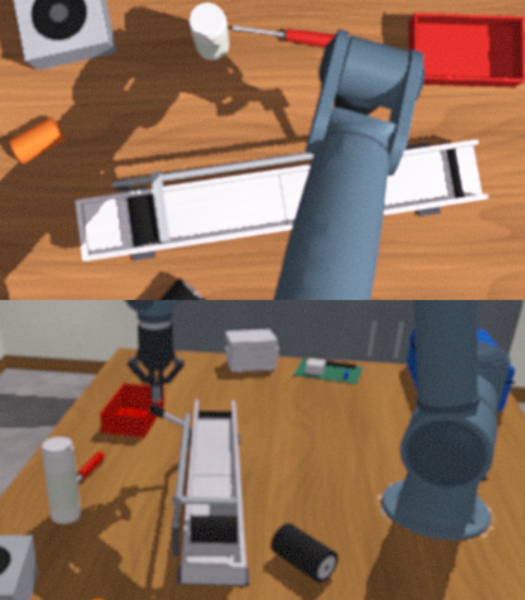

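The tip is directly above the pedal (side half of the picture, about (157,407)), and the roller is still behind the blade. Next I press the pedal.

```bash
python3 -m pendant '[[0,0,-6,0],[0,0,-12,0],[0,0,-18,0],[0,0,-25,0],[0,0,-33,0],[0,0,-42,0],[0,0,-52,0],[0,0,-61,0],[0,0,-69,0],[0,0,-75,0],[0,0,-79,0],[0,0,-80,0]]'
```

```text
time: 4.53
tcp_pos: [0.6077, -0.0698, 0.0899]
eef_rot: [-0.001, 0.661, 0.75, -0.001]
wrist_force: [-1.4, 0.4, 0.6]
width: -0.0
grasp_force: 0.5
```

```bash
python3 -m pendant '[[-2,1,12,0],[-8,3,32,0],[-22,7,50,0],[-42,13,58,0],[-65,20,58,0],[-88,27,54,0],[-108,34,42,0],[-122,38,24,0],[-131,41,6,0],[-136,42,-8,0],[-138,43,-15,0],[-138,43,-17,0]]'
python3 - <<'E'
from h import *
import pickle
t=[];S=[]
for n in("top","side"):
    t.append(sense()["time"]);S.append(snapshot(n))
t.append(sense()["time"]);x=sense();print(t,x["tcp_pos"],x["wrist_force"])
pickle.dump((t,S),open("s1.pkl","wb"))
im=np.vstack([S[0]["image"][100:300,150:500],S[1]["image"][100:300,200:550]])
cv2.imwrite("pics/p2.png",cv2.resize(im,None,fx=1.5,fy=1.5)[:,:,::-1])
E
```

```text
time: 5.53
tcp_pos: [0.4697, -0.0266, 0.0738]
eef_rot: [-0.001, 0.661, 0.75, -0.0]
wrist_force: [0.2, -0.7, 0.2]
width: -0.0
grasp_force: 0.0
[5.5333, 5.5833, 5.6333] [ 0.47127349 -0.02713346  0.0749974 ] [-0.07815709 -0.18284514  0.43827577]
```

View pics/p2.png

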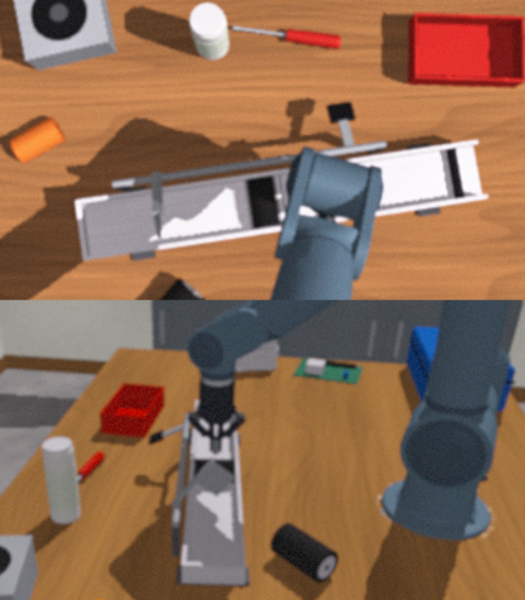

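The roller is already at top crop about (262,202), close to the middle line, which is farther than predicted. I measure it before moving.

```bash
python3 - <<'E'
from h import *
import pickle
t,S=pickle.load(open("s1.pkl","rb")); p=np.load("pose.npy")
ux=np.array([np.cos(p[2]),np.sin(p[2])]);uy=np.array([-np.sin(p[2]),np.cos(p[2])])
s=S[0]; g=s["image"].max(2).astype(float); fl=lambda y:.055+.046*y-.0008
# scan dark extent along chute at roller-mid height, several x
for X in(-.03,-.015,0,.015,.03):
    ys=np.arange(-.06,.13,.001)
    pts=np.array([np.r_[p[:2]+ux*X+uy*y,fl(y)+.025] for y in ys]); q=proj(s,pts)
    v=cv2.remap(g.astype(np.float32),q[:,0].astype(np.float32)[None],q[:,1].astype(np.float32)[None],1)[0]
    d=ys[v<60]; print("top",X,d.min() if len(d) else None,d.max() if len(d) else None)
# side: upper tangent edge
s=S[1]; g=s["image"].max(2).astype(np.float32)
for X in(-.03,-.02,.02,.03):
    ys=np.arange(-.15,.2,.001)
    q=proj(s,np.array([np.r_[p[:2]+ux*X+uy*y,fl(y)+.025] for y in ys])).astype(np.float32)
    v=cv2.remap(g,q[:,0][None],q[:,1][None],1)[0]; d=ys[v<60]; print("side",X,d.min() if len(d) else None,d.max() if len(d) else None)
# reference: same on start images
S0=pickle.load(open("s0.pkl","rb"))
for n in("top","side"):
    s=S0[n];g=s["image"].max(2).astype(np.float32);ys=np.arange(.1,.34,.001)
    for X in (-.03,-.02,.02,.03):
        q=proj(s,np.array([np.r_[p[:2]+ux*X+uy*y,fl(y)+.025] for y in ys])).astype(np.float32)
        v=cv2.remap(g,q[:,0][None],q[:,1][None],1)[0]; d=ys[v<60]; print("ref",n,X,d.min(),d.max())
E
```

```text
top -0.03 -0.059 0.05800000000000011
top -0.015 0.01700000000000007 0.05800000000000011
top 0 0.01700000000000007 0.05800000000000011
top 0.015 -0.013999999999999957 0.05800000000000011
top 0.03 -0.019999999999999962 0.05900000000000011
side -0.03 -0.15 0.02400000000000016
side -0.02 -0.15 0.010000000000000148
side 0.02 -0.15 -0.00999999999999987
side 0.03 -0.017999999999999877 0.015000000000000152
ref top -0.03 0.22200000000000011 0.2630000000000001
ref top -0.02 0.22200000000000011 0.2630000000000001
ref top 0.02 0.22300000000000011 0.2630000000000001
ref top 0.03 0.22300000000000011 0.2630000000000001
ref side -0.03 0.1990000000000001 0.27800000000000014
ref side -0.02 0.1980000000000001 0.27900000000000014
ref side 0.02 0.2040000000000001 0.27800000000000014
ref side 0.03 0.2040000000000001 0.27800000000000014
```

The roller's centre was at chute y ≈ 34 mm at t=5.533, which makes its speed about 0.24 m/s. I start moving along ahead of it, and brake over about 10 cm.

```bash
python3 -m pendant '[[0.8,-6,-0.3,0],[2.4,-18.8,-0.9,0],[4.9,-38.7,-1.8,0],[7.6,-59.5,-2.8,0],[10.1,-79.4,-3.7,0],[12.4,-97.2,-4.5,0],[14.4,-113.1,-5.2,0],[16.1,-126.5,-5.9,0],[17.5,-137.9,-6.4,0],[18.7,-146.8,-6.8,0],[19.6,-153.8,-7.1,0],[20.2,-158.7,-7.4,0],[20.6,-161.7,-7.5,0],[20.8,-163.2,-7.6,0],[20.8,-163.7,-7.6,0],[20.8,-163.7,-7.6,0],[20.8,-163.7,-7.6,0],[20.8,-163.7,-7.6,0],[20.8,-163.7,-7.6,0],[20.8,-163.7,-7.6,0]]'
python3 - <<'E'
from h import *
S=[snapshot(n) for n in("top","side")];x=sense();print(x["time"],x["tcp_pos"],x["wrist_force"])
im=np.vstack([S[0]["image"][100:300,150:500],S[1]["image"][100:300,200:550]])
cv2.imwrite("pics/p3.png",cv2.resize(im,None,fx=1.5,fy=1.5)[:,:,::-1])
E
```

```text
time: 7.3
tcp_pos: [0.4914, -0.1904, 0.0667]
eef_rot: [-0.0, 0.661, 0.75, 0.0]
wrist_force: [0.0, -0.4, 0.1]
width: -0.0003
grasp_force: 0.1
7.4 [ 0.49136051 -0.19044858  0.06665572] [ 0.18440227  0.2438004  -0.20909038]
```

View pics/p3.png

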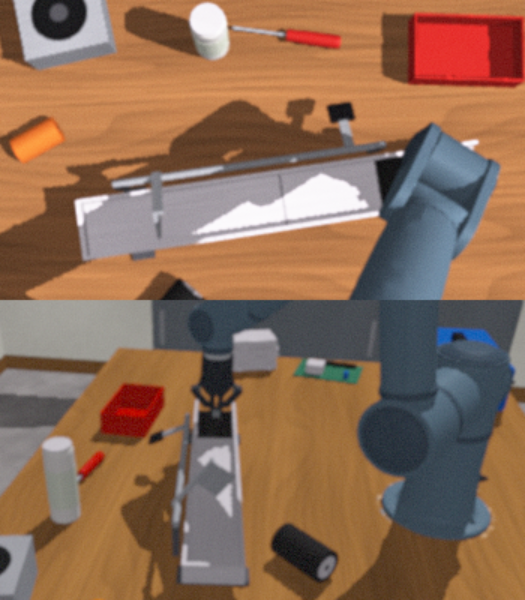

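The roller is caught and at rest against the fingers: top crop (388,185), lower half, well short of the stop. I hold it for more than 2 s, then let it down slowly.

```bash
python3 -m pendant '[[0,0,0,0],[0,0,0,0],[0,0,0,0],[0,0,0,0],[0,0,0,0],[0,0,0,0],[0,0,0,0],[0,0,0,0],[0,0,0,0],[0,0,0,0],[0,0,0,0],[0,0,0,0],[0,0,0,0],[0,0,0,0],[0,0,0,0],[0,0,0,0],[0,0,0,0],[0,0,0,0],[0,0,0,0],[0,0,0,0]]' | head -2
python3 -m pendant '[[0,0,0,0],[0,0,0,0],[0,0,0,0],[0,0,0,0],[0,0,0,0],[0,0,0,0],[0,0,0,0],[0,0,0,0],[0,0,0,0],[0,0,0,0],[0,0,0,0],[0,0,0,0]]' | head -2
python3 -m pendant '[[0.1,-0.5,0,0],[0.2,-1.5,0,0],[0.4,-3,0,0],[0.6,-5,-0.1,0],[0.9,-7.5,-0.2,0],[1.3,-10.5,-0.3,0],[1.7,-13.5,-0.4,0],[2.1,-16.5,-0.5,0],[2.5,-19.5,-0.6,0],[2.9,-22.5,-0.7,0],[3.2,-25.5,-0.8,0],[3.6,-28.5,-0.9,0],[4,-31.5,-1,0],[4.4,-34.5,-1,0],[4.8,-37.5,-1.1,0],[5.2,-40.5,-1.2,0],[5.5,-43.5,-1.3,0],[5.9,-46.5,-1.4,0],[6.3,-49.5,-1.5,0],[6.7,-52.5,-1.6,0]]'
python3 -m pendant '[[0.4,-3,-0.1,0],[0.8,-6,-0.2,0],[1.1,-9,-0.3,0],[1.5,-12,-0.4,0],[1.9,-15,-0.5,0],[2.3,-18,-0.6,0],[2.7,-21,-0.6,0],[3.1,-24,-0.7,0],[3.4,-27,-0.8,0],[3.8,-30,-0.9,0],[4.2,-33,-1,0],[4.6,-36,-1,0],[5,-39,-1,0],[5.3,-42,-1,0],[5.7,-45,-1,0],[5.9,-47,-1,0],[6.1,-48,-1,0],[6.1,-48,-1,0]]'
python3 - <<'E'
from h import *
S=[snapshot(n) for n in("top","side")];x=sense();print(x["time"],x["tcp_pos"],x["wrist_force"])
im=np.vstack([S[0]["image"][100:300,150:500],S[1]["image"][100:300,200:550]])
cv2.imwrite("pics/p4.png",cv2.resize(im,None,fx=1.5,fy=1.5)[:,:,::-1])
E
```

```text
time: 9.07
tcp_pos: [0.4914, -0.1906, 0.0667]
time: 10.07
tcp_pos: [0.4914, -0.1906, 0.0667]
time: 11.73
tcp_pos: [0.4981, -0.2434, 0.0651]
eef_rot: [0.0, 0.661, 0.75, -0.0]
wrist_force: [-0.3, 0.1, 0.5]
width: -0.0
grasp_force: 0.0
time: 13.23
tcp_pos: [0.5042, -0.2913, 0.0641]
eef_rot: [0.0, 0.661, 0.75, -0.0]
wrist_force: [-0.4, 0.3, -0.3]
width: 0.0001
grasp_force: 0.0
13.3333 [ 0.50415431 -0.29101899  0.06403244] [0.64778834 0.67425998 0.50027213]
```

View pics/p4.png

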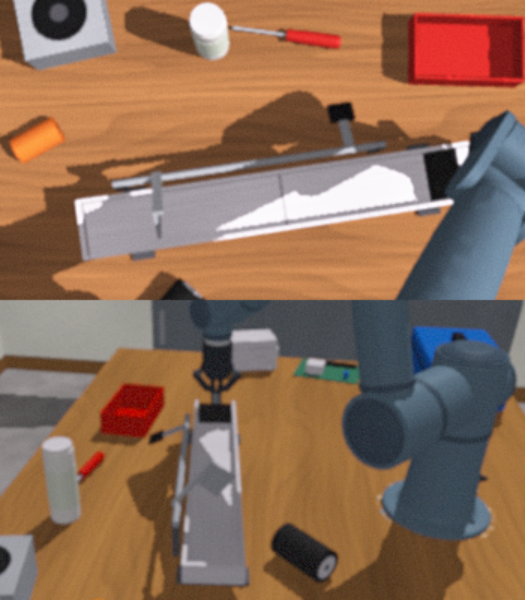

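The roller sits at the stop (top crop (440,172)) and the fingers are past it. I lift the hand straight up and away.

```bash
python3 -m pendant '[[0,0,3,0],[0,0,9,0],[0,-1,18,0],[0,-2,30,0],[0,-4,44,0],[0,-7,60,0],[0,-12,76,0],[0,-20,92,0],[0,-32,108,0],[0,-47,122,0],[0,-64,134,0],[0,-82,143,0],[0,-101,149,0],[0,-120,152,0],[0,-139,153,0],[0,-157,153,0],[0,-172,153,0],[0,-183,153,0],[0,-188,153,0],[0,-190,153,0]]'
python3 - <<'E'
from h import *
s=snapshot("top"); sense(); p=np.load("pose.npy")
ux=np.array([np.cos(p[2]),np.sin(p[2])]);uy=np.array([-np.sin(p[2]),np.cos(p[2])]);g=s["image"].max(2).astype(np.float32)
for X in(-.03,0,.03):
    ys=np.arange(-.34,-.2,.001);q=proj(s,np.array([np.r_[p[:2]+ux*X+uy*y,.0542+.046*y+.025] for y in ys])).astype(np.float32)
    d=ys[cv2.remap(g,q[:,0][None],q[:,1][None],1)[0]<60];print(X,d.min(),d.max())
x=sense();print(x["time"],x["tcp_pos"],x["wrist_force"])
im=np.vstack([s["image"][100:300,150:500],snapshot("side")["image"][100:300,200:550]])
cv2.imwrite("pics/p5.png",cv2.resize(im,None,fx=1.5,fy=1.5)[:,:,::-1])
E
```

```text
time: 15.0
tcp_pos: [0.5041, -0.4817, 0.2177]
eef_rot: [0.0, 0.661, 0.75, -0.0]
wrist_force: [-0.6, 0.0, 0.9]
width: -0.0002
grasp_force: 0.0
-0.03 -0.305 -0.25199999999999995
0 -0.304 -0.25199999999999995
0.03 -0.307 -0.25199999999999995
15.05 [ 0.50415893 -0.48144889  0.21752477] [-0.85645063 -0.39060354  1.01228327]
```

View pics/p5.png

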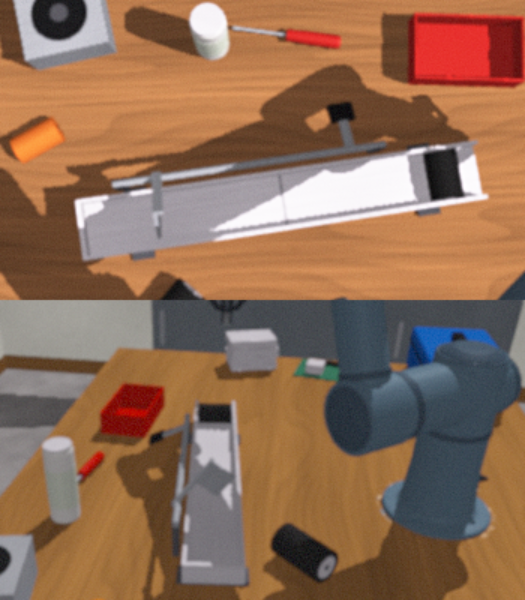

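The roller rests against the end stop: top crop (443,173), upper edge at chute y = -252, so its centre is at about -277. The hand is clear and the bystanders are where they were.

```bash
python3 -c "
from station import job_done; print(job_done())"
```

```text
the job is handed in; nothing more can be done
None
```

I handed the job in at about 15 s: the roller was released, caught in the lower half, braked over roughly 10 cm, held still for over 2 s, and let down to rest against the end stop with the hand clear. It rolled earlier than predicted, so I timed the catch from one camera fix and did not measure the contact force or speed at first touch.

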